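# Close the filter drawer and hold the purge valve open with its bayonet key

## Robot

A 6-joint arm with a two-finger parallel gripper is mounted at the origin on the work surface. World frame = base frame: x ahead of the robot, y to its left, z up, the work surface at z = 0. Lengths are in m, angles in rad, forces in N, time in s.
With the tool pointing down it reaches from about 0.275 to 0.825 m from the base axis. Payload 5.2 kg.
Tool frame: the origin (TCP) lies on the centre line of the jaws, within the pads' length; the fingertips stand tcp_to_tips ahead of it and the grasp point (between the pads) lies 2 mm behind it (tcp_to_tips is the distance from the TCP to the fingertips, in m); z points along the fingers, x is the direction in which the jaws open and shut, and the axes are right-handed (so a half turn about z gives the same grasp; the last joint's range is limited). The gripper opens to 93 mm and grips with 3 to 60 N. Pads are 15 mm wide; open, the fingers measure 128 mm over their backs; the gripper's body (75 mm by 188 mm) begins 65 mm behind the grasp point.
Start: joints at [1.112, 0.259, 1.535, -0, 1.348, -0.203], TCP at [0.139, 0.532, 0.236] pointing down, gripper open.
Joint ranges: [-3.14, 3.14], [-0.91, 2.08], [0.19, 2.58], [-1.22, 4.36], [0.22, 2.71], [-3.12, 3.12]. Speed limits (rad/s): [2.57, 2.57, 3.14, 3.14, 3.14, 3.14].

## Interface

Orientations are given as a rotation vector (axis times angle).
In Python, from rig import get_state, capture, camera_model, sign_off, tcp_to_tips gives the robot as it stands. The module is installed in compiled form; this text tells all that it offers.
- The arm moves only by the tool step_arm, never from a script. Its argument "increments" is a list of rows, each an object of numbers: "dx", "dy", "dz": the shift along the tool's x, y, z in m; "yaw": the turn about the tool's z in degrees; "fingers": the finger opening in m, from 0 to 0.093. A call has 1 to 12 rows; each row is the pose to reach, as a shift and turn from the pose commanded when the call began, along the tool's axes at that moment; what a row does not reach only later rows make up. A row lasts 1/8 s, in which the tool goes at most 62.5 mm and 10.7 degrees, less where a joint would pass 70% of its speed; a pose out of reach is approached as far as the arm can. A call with a gripper value outside its range is refused whole. The fingers move at their own pace and stop on an object; "squeeze" is the grip in N (left out, the last holds). Time passes only in rows, so rows that repeat a pose let the fingers close. It gives the time, the measured TCP pose, the force and the opening at its end, in the units of the state.
- get_state(): the state, without advancing time (a new reading comes with each control period).
- capture(name): name is "side" or "top"; returns the picture (480x640x3 uint8, red, green, blue); there is no depth.
- camera_model(name): a dict with "mtx" (3x3 intrinsics, pixels), "rvec" (rotation vector, rad) and "tvec" (3), from world to camera coordinates, as OpenCV has them. Camera axes: x right, y down, z forward; pixel columns grow to the right and rows downward; lengths in m; the calibration is good to about 2 mm. A picture is of the moment at which its call begins. camera_model takes no time and is no camera call.
- sign_off(): hands the job in, once; it reports no verdict.
The state is a dict: "clock": time; "joint_positions": joint angles; "qvel": joint speeds; "joint_torque": joint torques, N m; "tcp_pos": TCP position; "eef_rot": TCP orientation; "wrist_force": force on the tool from outside, world axes, zero at the start; "moment": the same for the moment, N m; "grip_width": finger opening in m.
Only numpy, scipy, OpenCV 4.12 (cv2) and the standard library are available. Lean on these libraries where they do the work, as an engineer would, in place of code of your own. Each camera call takes 0.05 s, during which the arm holds its last target.

## Task

The dust extractor's green filter drawer has been left open: push it fully home until it clicks in. Then take the red-winged brass key out of its wooden stand, fit it into the slot of the blue purge valve, push it in against the spring, turn it a full quarter turn clockwise (seen from above) and hold it there: the spring would turn it back, so finish while still gripping the key, turned and pushed in. Leave the two star tiles, the broken octagon, the dustpan and the rasp where they lie.

Things in the scene. Friction and masses are not known exactly. Their poses are not given: they have to be found in the camera images.
- dustbox_drawer0 (a joint): Opening of the green-fronted drawer in the fixed grey dust box (m): 0 fully home, 0.07 to 0.13 at the start. Box 240 deep x 200 wide x 110 mm high, low duct collar on top at the back. Slides level, about 1 N friction; a catch some 8 mm before home resists with about 4 N more and, once passed (below 4 mm), pulls the drawer to its stop.
- dustbox_drawer0_handle (a point): Middle of the drawer's round dark bar handle: 100 mm long, level, about 10 mm thick, 35 mm in front of the drawer face, 72 mm above the table. Moves with the drawer. x axis: the closing direction (into the box); y along the bar; z up. Closed fingers pointing down may push the bar from the front.
- key: Loose key, about 0.2 kg, 90 mm tall, upright; origin at the nose tip (lowest end), z up the stem, x along crossbar and wing. Heights: nose 0-16 (dia. 8 to 20 mm), crossbar 16-28 (44 long x 10 wide), stem dia. 20 up to 48, flange dia. 62 at 48-54. Half a turn makes no difference. At the start it hangs by its flange in the stand, nose 4 mm above the table.
- key_wing (a point): Centre of the key's red grip wing, 72 mm above its nose tip; the wing is 50 long (x) x 14 wide (y), from the flange's top (height 54) to the key's top (90). Grip it across its width from above. x along wing and crossbar, z up.
- stand: Fixed wooden stand for the key, 84 x 84 x 52 mm high, with a 48 mm round hole right through; origin at the centre of its underside. Stand and valve may swap sides.
- valve_mouth (a point): Centre of the slot in the top face of the valve's 8 mm aluminium plate, 74 mm above the table; x along the slot, z up. Opening: a 24 x 24 mm square for the stem, crossed by a slot 50 long (x) x 16 wide (y) for the crossbar. Green marks at the slot's ends, red marks where the bar must turn to.
- valve: Fixed blue purge valve, 90 x 90 x 74 mm, steel pipe stub on its +x side (to 71 mm from the centre); origin under its centre. The crossbar meets a sprung seat when the key's nose is 32 mm below the plate's top face; push at least 4 mm more (nose 36 mm below) and the bar clears the plate and can turn; the seat bottoms at nose 44 mm below.
- valve_plunger (a joint): Travel of the sprung seat under the key (m): 0 at rest, 0.012 bottomed; about 2.4 N at first and 10 N bottomed.
- valve_rotor (a joint): Turn of the valve rotor driven by the key's crossbar (rad): 0 shut (along the slot), growing clockwise seen from above, hard stop at 1.6. A spring turns it back (0.035 N m at first, 0.15 N m at a quarter turn). The crossbar has about 0.14 rad of play each way in the rotor. The valve counts as open from 1.2 rad.
- star_a: Teal glazed eight-point star tile, 113 mm over the points, 12 mm thick, lying on the table; origin at its underside's centre. Bystander.
- star_b: Second such star tile. Bystander.
- octagon: Broken white octagon tile, 90 mm across, 12 mm thick, lying on the table; origin at its underside's centre. Bystander.
- dustpan: Tin dustpan, pan 170 x 200 mm, 47 mm high, round handle toward its -x; origin at the pan's underside. Bystander.
- rasp: Iron rasp with wooden handle, 300 mm long (x), up to 31 mm high, lying on the table; origin near its middle at the underside. Bystander.
Not all that is in view belongs to the job. Leave any turquoise look-alike of the key alone.

How it is judged:
By the outcome, as a careful person would: the job done as asked, in the order asked, and still so for the second after the job is handed in, while the arm keeps its last pose, push and grip.
It also fails if it takes over 67 s, if anything falls off the work surface, if the arm or the gripper's body presses on something with over 40 N, if the wrist force passes 120 N, or if a joint passes its speed limit or range.

## Working session

There is one attempt and no reset: what is moved stays moved. The work goes in short steps, Python scripts to look and compute and a tool call to move; the robot and the scene stay as the last step left them, time stands still between calls to the robot, and variables do not carry over. Pictures are saved under pics/ and viewed, and the job is handed in when it is done.

Besides the shell and the picture viewer there is one more tool, called after ">>>" as name(argument=value, ...) on one line, values as JSON. step_arm: Moves the arm, as the interface text tells. Its arguments: {"type":"object","properties":{"increments":{"type":"array"},"squeeze":{"type":"number"}},"required":["increments"]}

```bash
mkdir -p pics; python3 - <<'E'
from rig import *
import cv2
s=get_state();print(s)
print(tcp_to_tips)
for n in("side","top"):
    im=capture(n);cv2.imwrite(f"pics/{n}0.png",im[:,:,::-1]);print(camera_model(n))
E
```

```text
{'clock': 0.0, 'joint_positions': array([ 1.11220736e+00,  2.59366285e-01,  1.53607875e+00, -1.08287182e-05,
        1.34795908e+00, -2.02783455e-01]), 'qvel': array([-7.35189416e-04,  6.39986601e-05,  6.52009707e-05,  3.60208149e-04,
       -7.42492194e-04,  1.78715223e-03]), 'joint_torque': array([-5.07519653e-04, -4.37303352e+01, -2.84001410e+01,  7.17341644e-02,
        4.15186153e-02, -1.31089078e-04]), 'tcp_pos': array([0.13890822, 0.53164927, 0.23480687]), 'eef_rot': array([ 2.48600988,  1.91945173, -0.00254836]), 'wrist_force': array([ 0.59934735, -1.11176925, -0.01627497]), 'moment': array([-0.04440073,  0.0317675 ,  0.03453565]), 'grip_width': 0.09331753160269003}
0.017
{'mtx': array([[495.03191129,   0.        , 314.36746168],
       [  0.        , 495.03191129, 241.009453  ],
       [  0.        ,   0.        ,   1.        ]]), 'rvec': array([ 2.17547433, -0.09724624,  0.02204177]), 'tvec': array([-0.51961205,  0.08886785,  1.5734272 ])}
{'mtx': array([[503.46257342,   0.        , 312.50985842],
       [  0.        , 503.46257342, 236.16396253],
       [  0.        ,   0.        ,   1.        ]]), 'rvec': array([ 2.13494937, -2.15134367,  0.14965912]), 'tvec': array([0.0051174 , 0.52497745, 1.34894257])}
```

View pics/side0.png

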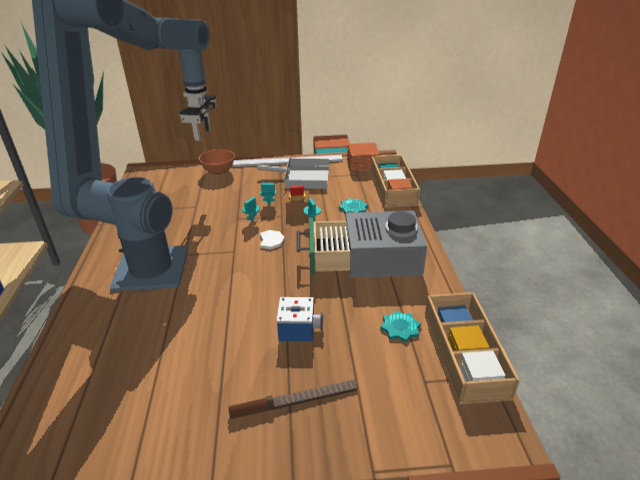

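View pics/top0.png

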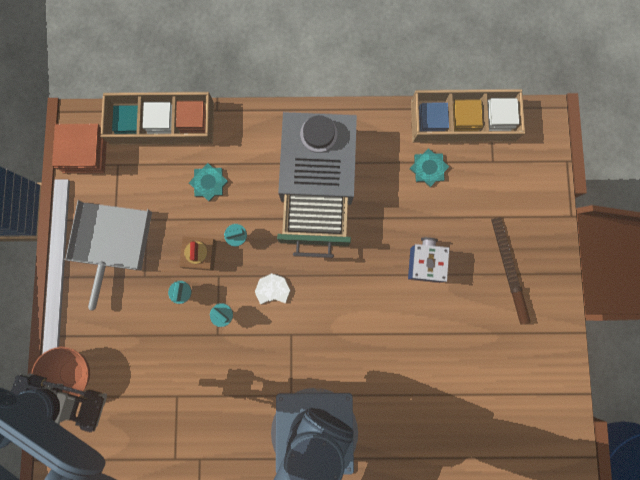

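The top view shows the drawer handle near (315,252), the stand with the red-winged key at (195,252) and the valve at (430,262). There are four key-like objects. The turquoise ones at (235,235), (179,292) and (221,315) are decoys. The one at (195,252) has a red wing and stands in wood, so it fits the description. I'll confirm with crops.

```bash
python3 - <<'E'
import cv2,numpy as np
t=cv2.imread('pics/top0.png');s=cv2.imread('pics/side0.png')
def crop(im,x,y,w,h,k):return cv2.resize(im[y:y+h,x:x+w],(w*k,h*k),interpolation=cv2.INTER_CUBIC)
a=np.hstack([crop(t,160,215,66,75,6),crop(t,397,225,66,75,6)])
cv2.imwrite('pics/c1.png',a)
b=np.hstack([crop(t,270,185,95,80,4),crop(s,230,170,100,80,4)])
cv2.imwrite('pics/c2.png',b)
E
```

```text
(no output)
```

View pics/c1.png

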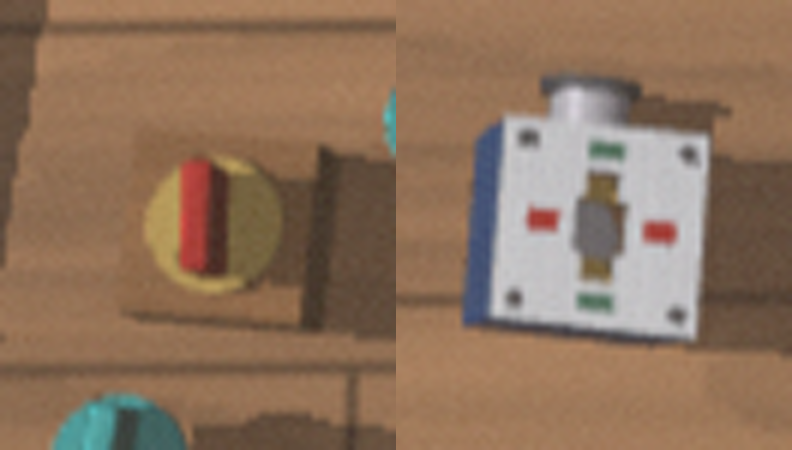

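View pics/c2.png

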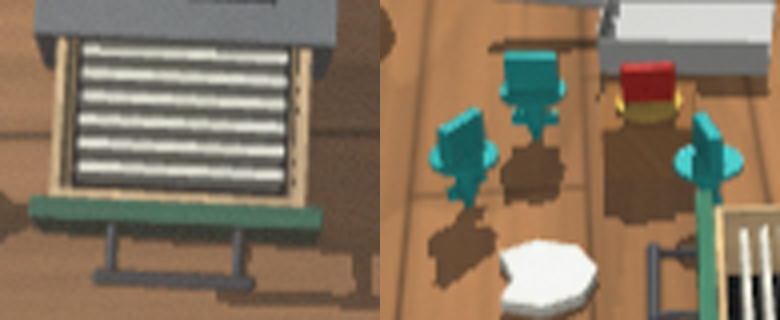

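```bash
cat > h.py <<'E'
import cv2,numpy as np
from rig import camera_model
def ray(n,px,z):
    m=camera_model(n);R=cv2.Rodrigues(m['rvec'])[0];C=-R.T@m['tvec']
    px=np.atleast_2d(np.array(px,float))
    d=np.c_[px,np.ones(len(px))]@np.linalg.inv(m['mtx']).T@R
    return C+d*((z-C[2])/d[:,2])[:,None]
def proj(n,P):
    m=camera_model(n);return cv2.projectPoints(np.atleast_2d(np.array(P,float)),m['rvec'],m['tvec'],m['mtx'],None)[0][:,0]
def comps(im,f,roi,amin=4):
    x,y,w,h=roi;c=im[y:y+h,x:x+w].astype(int)
    mk=f(c[...,2],c[...,1],c[...,0]).astype(np.uint8)
    n,l,st,ce=cv2.connectedComponentsWithStats(mk,connectivity=8)
    return [(st[i,4],ce[i]+[x,y],np.argwhere(l==i)[:,::-1]+[x,y]) for i in range(1,n) if st[i,4]>=amin]
E
python3 - <<'E'
from h import *
t=cv2.imread('pics/top0.png');s=cv2.imread('pics/side0.png')
m=camera_model('top');R=cv2.Rodrigues(m['rvec'])[0];print('C',-R.T@m['tvec'])
roi=(160,215,66,75)
for nm,f in (('redtop',lambda r,g,b:(r>150)&(g<75)&(b<75)),('redall',lambda r,g,b:(r>70)&(r>2*g)&(b<80)&(g<75)),('brass',lambda r,g,b:(r>130)&(g>115)&(b<100)&(r-g<45)&(g-b>35))):
    for a,c,p in comps(t,f,roi,15):
        z={'redtop':.094,'redall':.094,'brass':.058}[nm]
        q=ray('top',p,z)[:,:2]; r=cv2.minAreaRect(q.astype(np.float32)*1000)
        cir=cv2.minEnclosingCircle(q.astype(np.float32)*1000)
        u,S,v=np.linalg.svd(q-q.mean(0));print(nm,a,c,q.mean(0),'ang',np.degrees(np.arctan2(v[0,1],v[0,0])),r,cir)
        
roi=(397,225,66,75)
for nm,f in (('red',lambda r,g,b:(r>140)&(g<110)&(r-g>60)&(r-b>60)),('green',lambda r,g,b:(g-r>30)&(g-b>15))):
    for a,c,p in comps(t,f,roi,4): print(nm,a,c,ray('top',c,.074)[0])
print('handle',ray('top',[(293.75,254.5),(333.25,255.75)],.072))
E
```

```text
C [ 0.32397605 -0.00641129  1.41077   ]
redtop 54 [191.90740741 250.44444444] [0.48138821 0.31904433] ang -179.8895421756091 ((481.33154296875, 320.1114196777344), (45.14070510864258, 7.902528285980225), 1.5615004301071167) ((481.3465576171875, 319.6002502441406), 22.645252227783203)
redall 73 [192.4109589 250.5890411] [0.48099467 0.31770415] ang -179.70379334356434 ((481.2293701171875, 318.7860107421875), (45.4155387878418, 10.536691665649414), 1.5445927381515503) ((481.264404296875, 317.48675537109375), 23.05205726623535)
brass 110 [188.45454545 254.17272727] [0.47561625 0.33703001] ang -154.84122985650836 ((473.63665771484375, 333.6903991699219), (59.60093688964844, 27.7366886138916), 30.00143814086914) ((478.7503662109375, 324.8337097167969), 29.892818450927734)
red 15 [421. 261.] [ 0.45063825 -0.28725239  0.074     ]
red 14 [440.5 263. ] [ 0.44490096 -0.33881149  0.074     ]
handle [[ 0.47091443  0.05143421  0.072     ]
 [ 0.46672453 -0.05411248  0.072     ]]
```

```bash
python3 - <<'E'
from h import *
t=cv2.imread('pics/top0.png');s=cv2.imread('pics/side0.png')
f=lambda o,q:(np.array(q,float)+.5)/6-.5+o
print('wing',ray('top',f([160,215],[(196.5,215.5)]),.094),'ends',ray('top',f([160,215],[(197,160),(203,272)]),.094))
print('flange',ray('top',f([160,215],[(213,224)]),.057))
# side: red and yellow
for a,c,p in comps(s,lambda r,g,b:(r>120)&(g<70)&(r>2*g),(270,170,60,40),6):
    print('side red',a,c,p.min(0),p.max(0))
print('proj wing pts', [proj('side',(x,y,z)).round(1).tolist() for x,y,z in [(.481,.319,.094),(.481,.3205,.076),(.48,.322,.094)]])
# valve marks
o=[397,225]
g=lambda q:(np.array(q,float)+.5)/6-.5+[397,225]
q=np.array([(607-396,151),(595-396,302),(543-396,219),(660-396,232)])
P=ray('top',g(q),.074);print(P)
a=P[0]-P[1];print('slot ang',np.degrees(np.arctan2(a[1],a[0])),'c',(P[0]+P[1])/2);a=P[2]-P[3];print('perp ang',np.degrees(np.arctan2(a[1],a[0])),'c',(P[2]+P[3])/2)
k=np.array([(507-396,116),(710-396,131),(694-396,340),(490-396,319)]);K=ray('top',g(k),.074);print('corners c',K.mean(0));print(K)
def crop(im,x,y,w,h,k):return cv2.resize(im[y:y+h,x:x+w],(w*k,h*k),interpolation=cv2.INTER_CUBIC)
cv2.imwrite('pics/c3.png',np.hstack([crop(s,268,290,66,60,6),crop(s,270,170,66,60,6)]))
E
```

```text
wing [[0.48121178 0.31791548 0.094     ]] ends [[0.50582775 0.31837068 0.094     ]
 [0.45626349 0.31437831 0.094     ]]
flange [[0.48170659 0.3194602  0.057     ]]
side red 19 [297.05263158 186.84210526] [290 186] [303 188]
proj wing pts [[[296.0, 186.5]], [[296.2, 190.6]], [[295.7, 186.1]]]
[[ 0.48053319 -0.3170567   0.074     ]
 [ 0.41346817 -0.30898456  0.074     ]
 [ 0.45041412 -0.28746525  0.074     ]
 [ 0.44423303 -0.33900335  0.074     ]]
slot ang -6.863272918756694 c [ 0.44700068 -0.31302063  0.074     ]
perp ang 83.16104278800996 c [ 0.44732358 -0.3132343   0.074     ]
corners c [ 0.44711048 -0.3126722   0.074     ]
[[ 0.49658429 -0.27321196  0.074     ]
 [ 0.48912868 -0.36320483  0.074     ]
 [ 0.39640419 -0.35186381  0.074     ]
 [ 0.40632474 -0.26240819  0.074     ]]
```

View pics/c3.png

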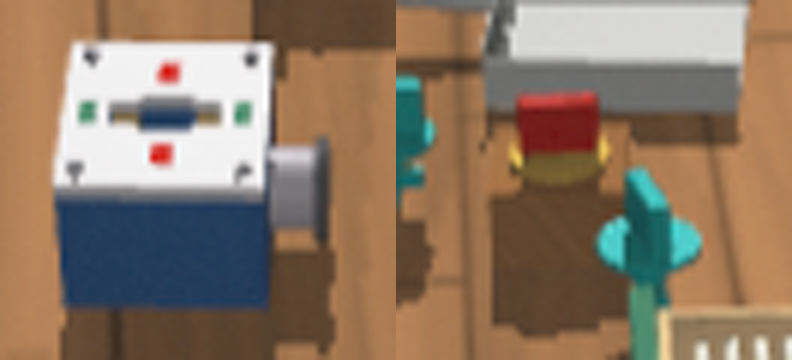

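Confirmed: (195,252) is the red-winged brass key, standing in the wooden stand. The stand is at about (0.481, 0.319), the valve slot at (0.447, -0.313) with its axis at about -7°, and the handle middle at (0.469, -0.001). Drawer first.

```bash
cat >> h.py <<'E'
def go(x,y,z,ang):
    "print increments to reach world TCP x,y,z and tool-x angle (deg), tool pointing down"
    from rig import get_state
    s=get_state();R=cv2.Rodrigues(np.array(s['eef_rot']))[0]
    d=R.T@(np.array([x,y,z])-s['tcp_pos']);a=np.degrees(np.arctan2(R[1,0],R[0,0]))
    dy=((a-ang)+90)%180-90
    print('t',round(s['clock'],2),'tcp',s['tcp_pos'].round(4),'ang',a.round(2),'F',s['wrist_force'].round(1),'w',round(s['grip_width'],4),'-> d',d.round(4),'yaw',round(dy,2),'zaxis',R[:,2].round(3))
E
python3 - <<'E'
from h import *
go(.42,.0006,.235,87.7)
E
```

```text
t 0.1 tcp [0.139  0.5317 0.2349] ang 75.34 F [-0.4  0.1 -0.2] w 0.0932 -> d [-0.4427  0.4063  0.0005] yaw -12.36 zaxis [-0.001 -0.001 -1.   ]
```

>>> step_arm(increments=[{"dx":-0.05,"dy":0.046,"dz":0,"yaw":-3,"fingers":0},{"dx":-0.443,"dy":0.406,"dz":0,"yaw":-12.4,"fingers":0},{"dx":-0.443,"dy":0.406,"dz":0,"yaw":-12.4,"fingers":0},{"dx":-0.443,"dy":0.406,"dz":0,"yaw":-12.4,"fingers":0},{"dx":-0.443,"dy":0.406,"dz":0,"yaw":-12.4,"fingers":0},{"dx":-0.443,"dy":0.406,"dz":0,"yaw":-12.4,"fingers":0},{"dx":-0.443,"dy":0.406,"dz":0,"yaw":-12.4,"fingers":0},{"dx":-0.443,"dy":0.406,"dz":0,"yaw":-12.4,"fingers":0},{"dx":-0.443,"dy":0.406,"dz":0,"yaw":-12.4,"fingers":0},{"dx":-0.443,"dy":0.406,"dz":0,"yaw":-12.4,"fingers":0},{"dx":-0.443,"dy":0.406,"dz":0,"yaw":-12.4,"fingers":0},{"dx":-0.443,"dy":0.406,"dz":0,"yaw":-12.4,"fingers":0}])

```text
clock: 1.6
tcp_pos: [0.4191, 0.0013, 0.2352]
eef_rot: [-2.264, -2.175, 0.001]
wrist_force: [-0.2, 0.5, 1.1]
grip_width: 0.0008
```

```bash
python3 - <<'E'
from h import *
go(.42,.0006,.071,87.7)
E
```

```text
t 1.6 tcp [0.4191 0.0013 0.2352] ang 87.71 F [-0.2  0.5  1.1] w 0.0008 -> d [-0.0008  0.0012  0.1642] yaw 0.01 zaxis [-0.001  0.001 -1.   ]
```

>>> step_arm(increments=[{"dx":0,"dy":0,"dz":0.06},{"dx":0,"dy":0,"dz":0.12},{"dx":0,"dy":0,"dz":0.164},{"dx":0,"dy":0,"dz":0.164},{"dx":0,"dy":0.015,"dz":0.164},{"dx":0,"dy":0.03,"dz":0.164},{"dx":0,"dy":0.04,"dz":0.164},{"dx":0,"dy":0.05,"dz":0.164},{"dx":0,"dy":0.06,"dz":0.164},{"dx":0,"dy":0.07,"dz":0.164}])

```text
schema error: expected keys dx, dy, dz, yaw, fingers
```

```bash
python3 - <<'E'
from h import *
from rig import capture
go(.42,.0006,.071,87.7)
print(ray('top',[(281,195),(354,197)],.11))
t=capture('top');cv2.imwrite('pics/t1.png',t[150:300,230:400,::-1].repeat(4,0).repeat(4,1))
E
```

```text
t 1.6 tcp [0.4191 0.0013 0.2352] ang 87.71 F [-0.2  0.5  1.1] w 0.0008 -> d [-0.0008  0.0012  0.1642] yaw 0.01 zaxis [-0.001  0.001 -1.   ]
[[ 0.62516402  0.08323044  0.11      ]
 [ 0.61808933 -0.10956891  0.11      ]]
```

View pics/t1.png

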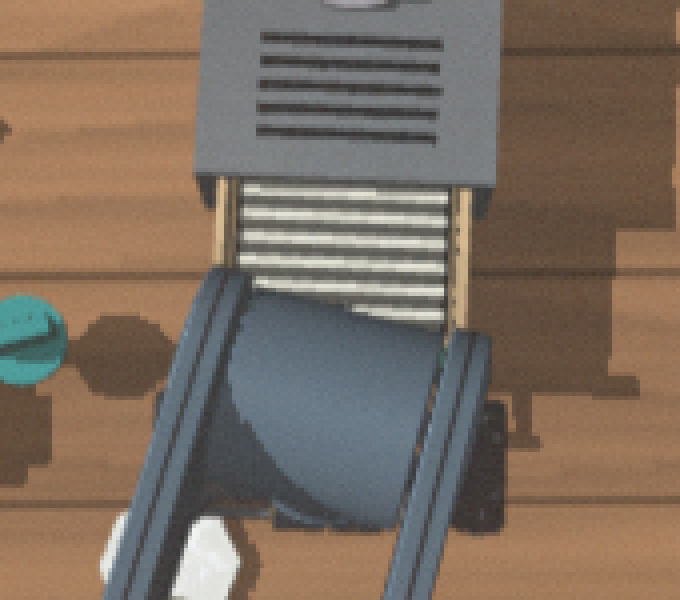

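The call was refused because every row needs all the keys, so nothing moved. The picture shows the arm over the handle, the drawer still open and the box front edge at x≈0.62.

>>> step_arm(increments=[{"dx":0,"dy":0,"dz":0.06,"yaw":0,"fingers":0},{"dx":0,"dy":0,"dz":0.12,"yaw":0,"fingers":0},{"dx":0,"dy":0,"dz":0.164,"yaw":0,"fingers":0},{"dx":0,"dy":0,"dz":0.164,"yaw":0,"fingers":0},{"dx":0,"dy":0.015,"dz":0.164,"yaw":0,"fingers":0},{"dx":0,"dy":0.03,"dz":0.164,"yaw":0,"fingers":0},{"dx":0,"dy":0.04,"dz":0.164,"yaw":0,"fingers":0},{"dx":0,"dy":0.05,"dz":0.164,"yaw":0,"fingers":0},{"dx":0,"dy":0.06,"dz":0.164,"yaw":0,"fingers":0},{"dx":0,"dy":0.07,"dz":0.164,"yaw":0,"fingers":0}])

```text
clock: 2.9
tcp_pos: [0.4903, -0.0021, 0.0716]
eef_rot: [-2.265, -2.177, 0.0]
wrist_force: [-1.0, -0.4, 0.6]
grip_width: 0.0003
```

```bash
python3 - <<'E'
from h import *
from rig import capture
go(.56,-.005,.071,87.7)
t=capture('side');cv2.imwrite('pics/s1.png',t[150:300,250:440,::-1].repeat(4,0).repeat(4,1))
E
```

```text
t 2.9 tcp [ 0.4903 -0.0021  0.0716] ang 87.74 F [-1.  -0.4  0.6] w 0.0003 -> d [-0.0002  0.0698  0.0006] yaw 0.04 zaxis [-0. -0. -1.]
```

View pics/s1.png

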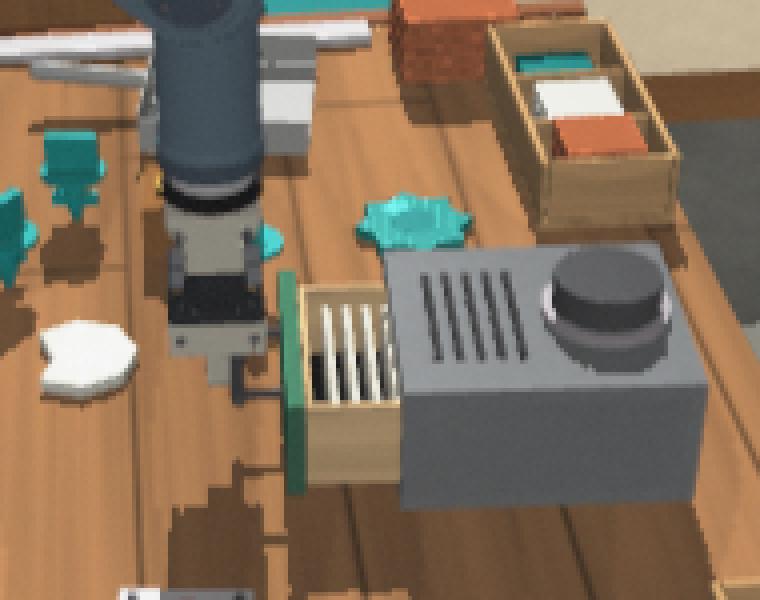

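The closed fingers are pushing the bar at (235,370) in the crop and the drawer is moving in. I'll keep pushing.

>>> step_arm(increments=[{"dx":0,"dy":0.012,"dz":0,"yaw":0,"fingers":0},{"dx":0,"dy":0.024,"dz":0,"yaw":0,"fingers":0},{"dx":0,"dy":0.036,"dz":0,"yaw":0,"fingers":0},{"dx":0,"dy":0.046,"dz":0,"yaw":0,"fingers":0},{"dx":0,"dy":0.054,"dz":0,"yaw":0,"fingers":0},{"dx":0,"dy":0.06,"dz":0,"yaw":0,"fingers":0},{"dx":0,"dy":0.065,"dz":0,"yaw":0,"fingers":0}])

```text
clock: 3.82
tcp_pos: [0.5532, -0.0045, 0.0715]
eef_rot: [-2.262, -2.176, 0.005]
wrist_force: [-8.9, -0.8, 5.8]
grip_width: 0.0005
```

>>> step_arm(increments=[{"dx":0,"dy":0.002,"dz":0,"yaw":0,"fingers":0},{"dx":0,"dy":0.004,"dz":0,"yaw":0,"fingers":0},{"dx":0,"dy":0.004,"dz":0,"yaw":0,"fingers":0}])

```text
clock: 4.2
tcp_pos: [0.5594, -0.0046, 0.0718]
eef_rot: [2.264, 2.177, 0.002]
wrist_force: [-0.5, -0.1, -0.5]
grip_width: 0.0004
```

```bash
python3 - <<'E'
from h import *
from rig import capture
go(.56,-.005,.071,87.7)
t=capture('side');cv2.imwrite('pics/s2.png',t[150:300,250:440,::-1].repeat(4,0).repeat(4,1))
E
```

```text
t 4.2 tcp [ 0.5594 -0.0046  0.0718] ang 87.74 F [-0.5 -0.1 -0.5] w 0.0004 -> d [-0.0004  0.0006  0.0008] yaw 0.04 zaxis [ 0.001  0.    -1.   ]
```

View pics/s2.png

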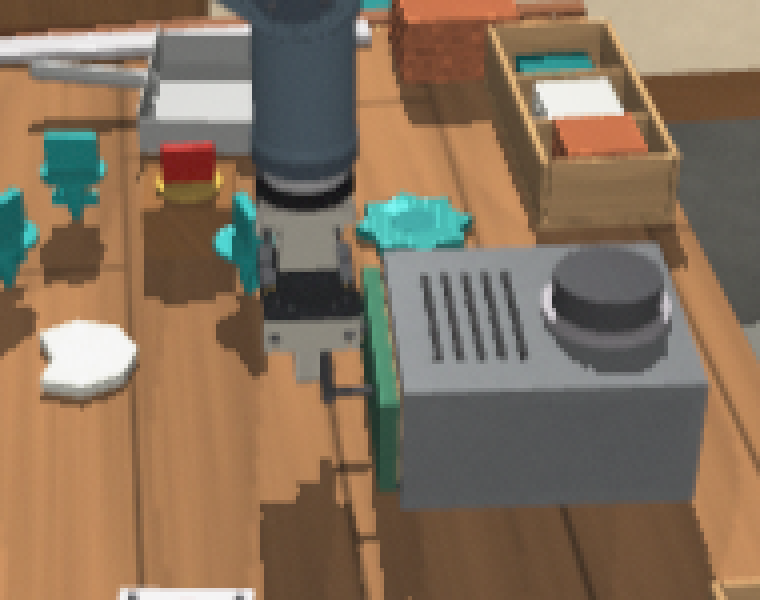

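>>> step_arm(increments=[{"dx":0,"dy":0.002,"dz":0,"yaw":0,"fingers":0},{"dx":0,"dy":0.004,"dz":0,"yaw":0,"fingers":0},{"dx":0,"dy":0.004,"dz":0,"yaw":0,"fingers":0}])

```text
clock: 4.62
tcp_pos: [0.5622, -0.0047, 0.0716]
eef_rot: [-2.264, -2.177, 0.001]
wrist_force: [-3.7, 0.4, 2.3]
grip_width: 0.0007
```

>>> step_arm(increments=[{"dx":0,"dy":0.002,"dz":0,"yaw":0,"fingers":0},{"dx":0,"dy":0.002,"dz":0,"yaw":0,"fingers":0}])

```text
clock: 4.88
tcp_pos: [0.5623, -0.0046, 0.0715]
eef_rot: [-2.262, -2.175, 0.005]
wrist_force: [-8.5, -0.1, 7.0]
grip_width: 0.0003
```

The position holds while the force rises, so the drawer is at its hard stop. Backing off and going up.

>>> step_arm(increments=[{"dx":0,"dy":-0.03,"dz":0,"yaw":0,"fingers":0},{"dx":0,"dy":-0.06,"dz":-0.01,"yaw":0,"fingers":0},{"dx":0,"dy":-0.06,"dz":-0.07,"yaw":0,"fingers":0},{"dx":0,"dy":-0.06,"dz":-0.13,"yaw":0,"fingers":0},{"dx":0,"dy":-0.06,"dz":-0.145,"yaw":0,"fingers":0.093},{"dx":0,"dy":-0.06,"dz":-0.145,"yaw":0,"fingers":0.093}])

```text
clock: 5.62
tcp_pos: [0.5058, -0.0027, 0.2176]
eef_rot: [2.263, 2.175, 0.003]
wrist_force: [0.3, 0.5, -0.5]
grip_width: 0.0159
```

```bash
python3 - <<'E'
from h import *
from rig import capture
go(.481,.3185,.216,93.0)
t=capture('top');s=capture('side')
cv2.imwrite('pics/t3f.png',t[:,:,::-1])
cv2.imwrite('pics/s3f.png',s[:,:,::-1])
a=np.hstack([cv2.resize(t[230:280,170:220],None,fx=8,fy=8,interpolation=2),cv2.resize(s[170:220,270:320],None,fx=8,fy=8,interpolation=2)])
cv2.imwrite('pics/c4.png',a[:,:,::-1])
print(ray('side',[(0,0)],.1))
E
```

```text
t 5.62 tcp [ 0.5058 -0.0027  0.2176] ang 87.74 F [ 0.3  0.5 -0.5] w 0.0159 -> d [ 0.32   -0.0374  0.0013] yaw -5.26 zaxis [ 0.003 -0.001 -1.   ]
[[-2.56819302  4.98391632  0.1       ]]
```

View pics/c4.png

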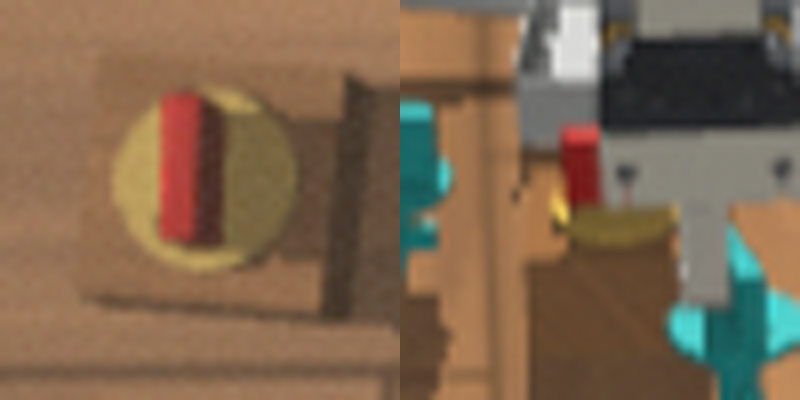

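View pics/t3f.png

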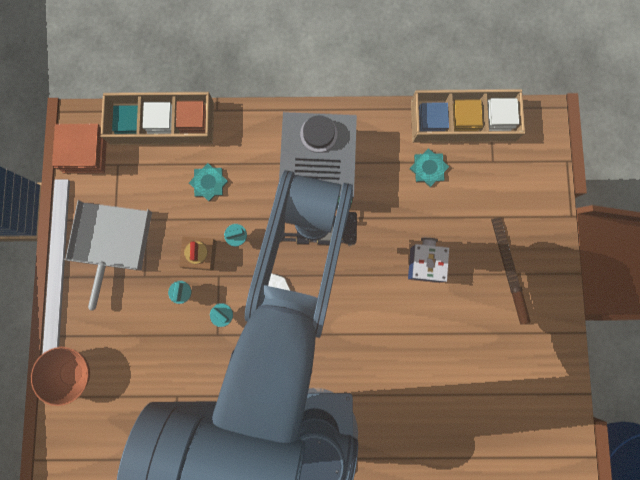

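```bash
python3 - <<'E'
from h import *
im=cv2.imread('pics/t3f.png').astype(float)
red=im[...,2]-im[...,1]   # wing vs brass
L=[];Rr=[]
for y in range(243,259):
    r=red[y,180:210]; R=im[y,180:210,2]
    k=int(np.argmax(r)); m=r[k]
    base=min(r[:k+1].min(),40)
    # left crossing half
    i=k
    while r[i]>(m+r[max(0,k-5):k].min())/2: i-=1
    h=(m+r[max(0,k-5):k].min())/2
    L.append((180+i+(h-r[i])/(r[i+1]-r[i]),y))
    # light->dark crossing in R channel
    d=R[k:k+6].min();h=(R[k]+d)/2;j=k
    while R[j]>h: j+=1
    Rr.append((180+j-1+(R[j-1]-h)/(R[j-1]-R[j]),y))
L=np.array(L);Rr=np.array(Rr);print(np.c_[L,Rr[:,0]].round(2).tolist())
for E in (L,Rr):
    P=ray('top',E[3:-3],.094);c=np.polyfit(P[:,0],P[:,1],1);print('yaw',np.degrees(np.arctan(c[0])),'y at .4815',np.polyval(c,.4815))
f=lambda o,q:(np.array(q,float)+.5)/8-.5+o
print('flange',ray('top',f([170,230],[(205,178)]),.057), 'wing xends',ray('top',f([170,230],[(181,92),(178,243)]),.094))
print('standtop corners',ray('top',f([170,230],[(97,58),(347,75),(325,318),(80,300)]),.052),'->',ray('top',f([170,230],[(97,58),(347,75),(325,318),(80,300)]),.052).mean(0))
E
```

```text
[[189.64, 243.0, 194.24], [189.61, 244.0, 194.26], [189.56, 245.0, 194.28], [189.58, 246.0, 194.19], [189.6, 247.0, 194.11], [189.6, 248.0, 194.07], [189.59, 249.0, 193.92], [189.55, 250.0, 194.01], [189.47, 251.0, 193.55], [189.47, 252.0, 193.54], [189.46, 253.0, 193.47], [189.47, 254.0, 193.56], [189.53, 255.0, 193.79], [189.5, 256.0, 193.85], [189.5, 257.0, 193.72], [189.51, 258.0, 193.77]]
yaw 0.7376930992126912 y at .4815 0.3253135751839298
yaw -2.585047558922321 y at .4815 0.31397144202802973
flange [[0.48198837 0.3191851  0.057     ]] wing xends [[0.50633302 0.31899122 0.094     ]
 [0.45624152 0.31860124 0.094     ]]
standtop corners [[0.52410166 0.35842191 0.052     ]
 [0.51754628 0.27281505 0.052     ]
 [0.43460888 0.27847874 0.052     ]
 [0.44134847 0.36165883 0.052     ]] -> [0.47940132 0.31784363 0.052     ]
```

>>> step_arm(increments=[{"dx":0.06,"dy":-0.008,"dz":0,"yaw":-1.8,"fingers":0.055},{"dx":0.32,"dy":-0.037,"dz":0,"yaw":-1.8,"fingers":0.055},{"dx":0.32,"dy":-0.037,"dz":0,"yaw":-1.8,"fingers":0.055},{"dx":0.32,"dy":-0.037,"dz":0,"yaw":-1.8,"fingers":0.055},{"dx":0.32,"dy":-0.037,"dz":0,"yaw":-1.8,"fingers":0.055},{"dx":0.32,"dy":-0.037,"dz":0,"yaw":-1.8,"fingers":0.055},{"dx":0.32,"dy":-0.037,"dz":0,"yaw":-1.8,"fingers":0.055},{"dx":0.32,"dy":-0.037,"dz":0,"yaw":-1.8,"fingers":0.055},{"dx":0.32,"dy":-0.037,"dz":0,"yaw":-1.8,"fingers":0.055}])

```text
clock: 6.85
tcp_pos: [0.4808, 0.317, 0.2165]
eef_rot: [2.233, 2.21, -0.001]
wrist_force: [0.7, -0.5, -0.1]
grip_width: 0.0551
```

```bash
python3 - <<'E'
from h import *
from rig import capture
go(.4815,.319,.079,89.5)
s=capture('side')
cv2.imwrite('pics/s4.png',s[100:240,200:380,::-1].repeat(4,0).repeat(4,1))
E
```

```text
t 6.85 tcp [0.4808 0.317  0.2165] ang 89.41 F [ 0.7 -0.5 -0.1] w 0.0551 -> d [0.002  0.0007 0.1375] yaw -0.09 zaxis [-0. -0. -1.]
```

View pics/s4.png

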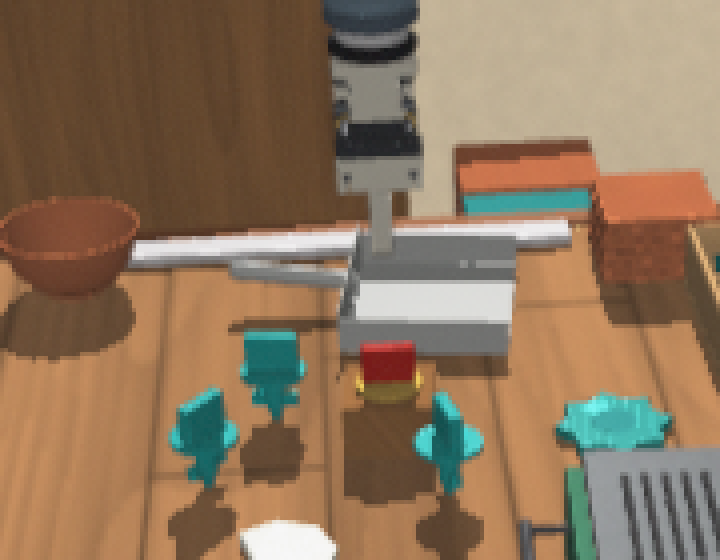

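The red wing at (388,365) in the crop is right below the fingers at (381,220). Descending.

>>> step_arm(increments=[{"dx":0.002,"dy":0.001,"dz":0.04,"yaw":0,"fingers":0.055},{"dx":0.002,"dy":0.001,"dz":0.08,"yaw":0,"fingers":0.055},{"dx":0.002,"dy":0.001,"dz":0.11,"yaw":0,"fingers":0.055},{"dx":0.002,"dy":0.001,"dz":0.13,"yaw":0,"fingers":0.055},{"dx":0.002,"dy":0.001,"dz":0.137,"yaw":0,"fingers":0.055},{"dx":0.002,"dy":0.001,"dz":0.137,"yaw":0,"fingers":0.055}])

```text
clock: 7.65
tcp_pos: [0.4817, 0.3202, 0.0799]
eef_rot: [2.231, 2.212, -0.0]
wrist_force: [-0.2, 0.9, 0.4]
grip_width: 0.0547
```

```bash
python3 - <<'E'
from h import *
from rig import capture
go(.4815,.319,.079,89.5)
s=capture('side')
cv2.imwrite('pics/s5.png',s[130:240,240:360,::-1].repeat(5,0).repeat(5,1))
E
```

```text
t 7.65 tcp [0.4817 0.3202 0.0799] ang 89.5 F [-0.2  0.9  0.4] w 0.0547 -> d [-0.0012 -0.0002  0.0009] yaw -0.0 zaxis [-0. -0. -1.]
```

View pics/s5.png

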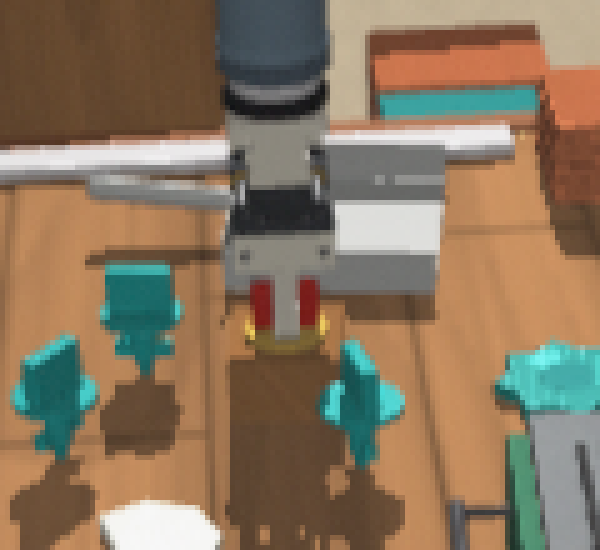

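>>> step_arm(increments=[{"dx":0,"dy":0,"dz":0,"yaw":0,"fingers":0},{"dx":0,"dy":0,"dz":0,"yaw":0,"fingers":0},{"dx":0,"dy":0,"dz":0,"yaw":0,"fingers":0},{"dx":0,"dy":0,"dz":0,"yaw":0,"fingers":0},{"dx":0,"dy":0,"dz":0,"yaw":0,"fingers":0},{"dx":0,"dy":0,"dz":0,"yaw":0,"fingers":0}], squeeze=55)

```text
clock: 8.45
tcp_pos: [0.4814, 0.3203, 0.0798]
eef_rot: [2.23, 2.212, -0.001]
wrist_force: [-0.9, -1.8, 2.6]
grip_width: 0.0137
```

>>> step_arm(increments=[{"dx":0,"dy":0,"dz":-0.02,"yaw":0,"fingers":0},{"dx":0,"dy":0,"dz":-0.04,"yaw":0,"fingers":0},{"dx":0,"dy":0,"dz":-0.07,"yaw":0,"fingers":0},{"dx":0,"dy":0,"dz":-0.11,"yaw":0,"fingers":0},{"dx":0,"dy":0,"dz":-0.16,"yaw":0,"fingers":0},{"dx":0,"dy":0,"dz":-0.16,"yaw":0,"fingers":0},{"dx":0,"dy":0,"dz":-0.16,"yaw":0,"fingers":0}])

```text
clock: 9.32
tcp_pos: [0.4807, 0.3206, 0.2384]
eef_rot: [-2.229, -2.212, 0.003]
wrist_force: [-0.6, 0.1, -2.6]
grip_width: 0.0138
```

```bash
python3 - <<'E'
from h import *
from rig import capture
go(.447,-.313,.239,83.1)
s=capture('side')
cv2.imwrite('pics/s6.png',s[80:240,240:360,::-1].repeat(3,0).repeat(4,1))
E
```

```text
t 9.32 tcp [0.4807 0.3206 0.2384] ang 89.55 F [-0.6  0.1 -2.6] w 0.0138 -> d [-6.338e-01 -2.870e-02 -3.000e-04] yaw 6.45 zaxis [-0.002 -0.    -1.   ]
```

View pics/s6.png

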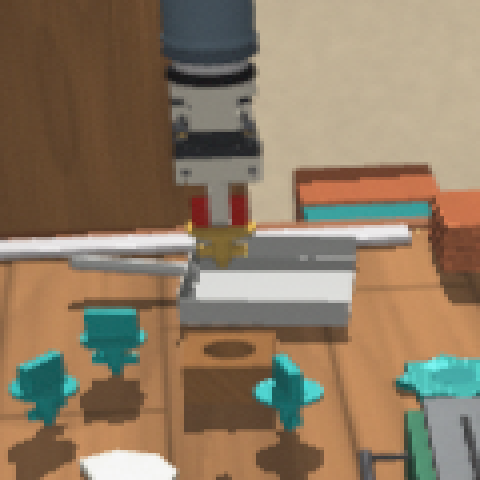

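>>> step_arm(increments=[{"dx":-0.03,"dy":-0.001,"dz":0,"yaw":6.5,"fingers":0},{"dx":-0.085,"dy":-0.004,"dz":0,"yaw":6.5,"fingers":0},{"dx":-0.145,"dy":-0.007,"dz":0,"yaw":6.5,"fingers":0},{"dx":-0.205,"dy":-0.01,"dz":0,"yaw":6.5,"fingers":0},{"dx":-0.265,"dy":-0.012,"dz":0,"yaw":6.5,"fingers":0},{"dx":-0.325,"dy":-0.015,"dz":0,"yaw":6.5,"fingers":0},{"dx":-0.385,"dy":-0.018,"dz":0,"yaw":6.5,"fingers":0},{"dx":-0.445,"dy":-0.02,"dz":0,"yaw":6.5,"fingers":0},{"dx":-0.505,"dy":-0.023,"dz":0,"yaw":6.5,"fingers":0},{"dx":-0.56,"dy":-0.025,"dz":0,"yaw":6.5,"fingers":0},{"dx":-0.605,"dy":-0.028,"dz":0,"yaw":6.5,"fingers":0},{"dx":-0.634,"dy":-0.029,"dz":0,"yaw":6.5,"fingers":0}])

```text
clock: 10.88
tcp_pos: [0.4461, -0.3147, 0.2371]
eef_rot: [-2.351, -2.077, 0.0]
wrist_force: [0.6, 0.2, -1.7]
grip_width: 0.0136
```

>>> step_arm(increments=[{"dx":0,"dy":0,"dz":0.03,"yaw":0,"fingers":0},{"dx":0,"dy":0,"dz":0.05,"yaw":0,"fingers":0},{"dx":0,"dy":0,"dz":0.05,"yaw":0,"fingers":0},{"dx":0,"dy":0,"dz":0.05,"yaw":0,"fingers":0}])

```text
clock: 11.38
tcp_pos: [0.4474, -0.313, 0.1894]
eef_rot: [-2.351, -2.082, -0.0]
wrist_force: [0.2, 0.2, -0.9]
grip_width: 0.0136
```

```bash
python3 - <<'E'
from h import *
from rig import capture
go(.447,-.313,.16,83.1)
s=capture('side');t=capture('top')
cv2.imwrite('pics/s7f.png',s[:,:,::-1]);cv2.imwrite('pics/t7f.png',t[:,:,::-1])
a=np.hstack([cv2.resize(s[250:350,260:340],None,fx=5,fy=5,interpolation=2),cv2.resize(t[215:315,390:470],None,fx=5,fy=5,interpolation=2)])
cv2.imwrite('pics/c7.png',a[:,:,::-1])
E
```

```text
t 11.38 tcp [ 0.4474 -0.313   0.1894] ang 83.05 F [ 0.2  0.2 -0.9] w 0.0136 -> d [-0.0001 -0.0003  0.0294] yaw -0.05 zaxis [-0.001  0.001 -1.   ]
```

View pics/c7.png

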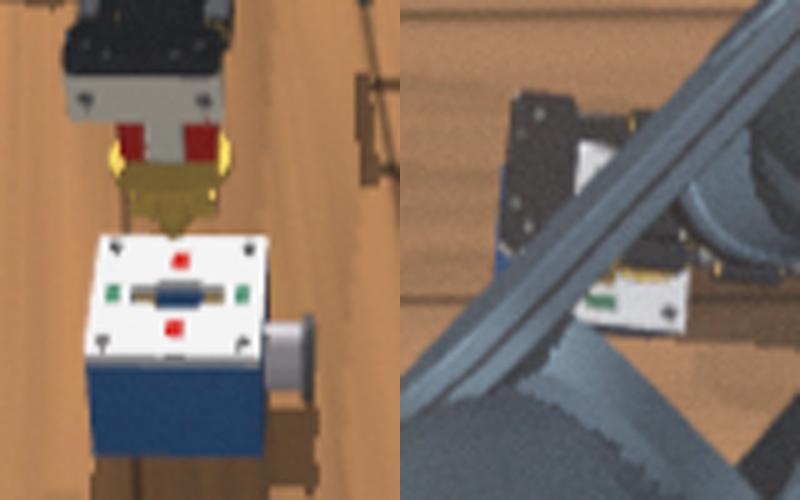

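```bash
python3 - <<'E'
from h import *
f=lambda q:(np.array(q,float)+.5)/5-.5+[260,250]
print('slot side',ray('side',f([(177.3,293.5)]),.074))
g=ray('side',f([(113,292),(242,294),(180,260),(174,328)]),.074);print(g)
print('slot yaw',np.degrees(np.arctan2(*(g[1]-g[0])[[1,0]])))
print('nose',ray('side',f([(176,236)]),.1136),'flange ends at z~.165',ray('side',f([(112,158),(229,158)]),.165),)
print('proj nose expected',(proj('side',(.4474,-.313,.1136))-[260,250]+.5)*5-.5)
im=cv2.imread('pics/s7f.png').astype(int)
E
```

```text
slot side [[ 0.44757185 -0.31071324  0.074     ]]
[[ 0.4139186  -0.30613508  0.074     ]
 [ 0.48138372 -0.31453143  0.074     ]
 [ 0.45022683 -0.28462792  0.074     ]
 [ 0.44465913 -0.33667676  0.074     ]]
slot yaw -7.094248118250792
nose [[ 0.44861732 -0.31047981  0.1136    ]] flange ends at z~.165 [[ 0.41866407 -0.3066785   0.165     ]
 [ 0.47749622 -0.31280525  0.165     ]]
proj nose expected [[173.86548644 239.38564009]]
```

Side-view cross-check: the nose is within about 1 mm of the slot centre and the slot yaw is -7.1°, which agrees with the top view. Inserting with a small x trim.

>>> step_arm(increments=[{"dx":0,"dy":-0.001,"dz":0.015,"yaw":0,"fingers":0},{"dx":0,"dy":-0.001,"dz":0.03,"yaw":0,"fingers":0},{"dx":0,"dy":-0.001,"dz":0.035,"yaw":0,"fingers":0},{"dx":0,"dy":-0.001,"dz":0.04,"yaw":0,"fingers":0},{"dx":0,"dy":-0.001,"dz":0.045,"yaw":0,"fingers":0},{"dx":0,"dy":-0.001,"dz":0.05,"yaw":0,"fingers":0}])

```text
clock: 12.22
tcp_pos: [0.4465, -0.3131, 0.1395]
eef_rot: [2.352, 2.082, 0.0]
wrist_force: [-0.5, -0.9, -2.2]
grip_width: 0.0138
```

>>> step_arm(increments=[{"dx":0,"dy":0,"dz":0.004,"yaw":0,"fingers":0},{"dx":0,"dy":0,"dz":0.007,"yaw":0,"fingers":0},{"dx":0,"dy":0,"dz":0.01,"yaw":0,"fingers":0},{"dx":0,"dy":0,"dz":0.013,"yaw":0,"fingers":0},{"dx":0,"dy":0,"dz":0.013,"yaw":0,"fingers":0}])

```text
clock: 12.85
tcp_pos: [0.4463, -0.3129, 0.1264]
eef_rot: [-2.352, -2.082, -0.0]
wrist_force: [-0.8, 0.4, -2.3]
grip_width: 0.0136
```

The crossbar is through with no resistance. Pushing against the spring.

>>> step_arm(increments=[{"dx":0,"dy":0,"dz":0.004,"yaw":0,"fingers":0},{"dx":0,"dy":0,"dz":0.008,"yaw":0,"fingers":0},{"dx":0,"dy":0,"dz":0.012,"yaw":0,"fingers":0},{"dx":0,"dy":0,"dz":0.015,"yaw":0,"fingers":0},{"dx":0,"dy":0,"dz":0.018,"yaw":0,"fingers":0},{"dx":0,"dy":0,"dz":0.018,"yaw":0,"fingers":0}])

```text
clock: 13.6
tcp_pos: [0.4465, -0.3131, 0.1089]
eef_rot: [2.352, 2.082, -0.0]
wrist_force: [-0.7, -0.0, 4.3]
grip_width: 0.0137
```

>>> step_arm(increments=[{"dx":0,"dy":0,"dz":0.001,"yaw":4,"fingers":0},{"dx":0,"dy":0,"dz":0.001,"yaw":9,"fingers":0},{"dx":0,"dy":0,"dz":0.001,"yaw":14,"fingers":0},{"dx":0,"dy":0,"dz":0.001,"yaw":19,"fingers":0},{"dx":0,"dy":0,"dz":0.001,"yaw":24,"fingers":0},{"dx":0,"dy":0,"dz":0.001,"yaw":29,"fingers":0},{"dx":0,"dy":0,"dz":0.001,"yaw":29,"fingers":0}])

```text
clock: 14.48
tcp_pos: [0.4468, -0.3132, 0.1082]
eef_rot: [2.797, 1.428, 0.001]
wrist_force: [0.3, 0.9, 3.7]
grip_width: 0.0136
```

```bash
python3 - <<'E'
from h import *
from rig import capture,get_state
go(.4465,-.3131,.1079,-15)
print(get_state()['moment'],get_state()['joint_positions'])
s=capture('side')
cv2.imwrite('pics/s8.png',cv2.resize(s[250:350,260:340],None,fx=6,fy=6,interpolation=2)[:,:,::-1])
E
```

```text
t 14.47 tcp [ 0.4468 -0.3132  0.1082] ang 54.09 F [0.3 0.9 3.7] w 0.0136 -> d [-0.0001 -0.0003  0.0003] yaw 69.09 zaxis [ 0.001 -0.001 -1.   ]
[ 0.18743415  0.0509982  -0.00945177] [-8.16024410e-01  3.68985078e-01  1.71651573e+00  1.60693881e-04
  1.05476411e+00 -1.76022380e+00]
```

View pics/s8.png

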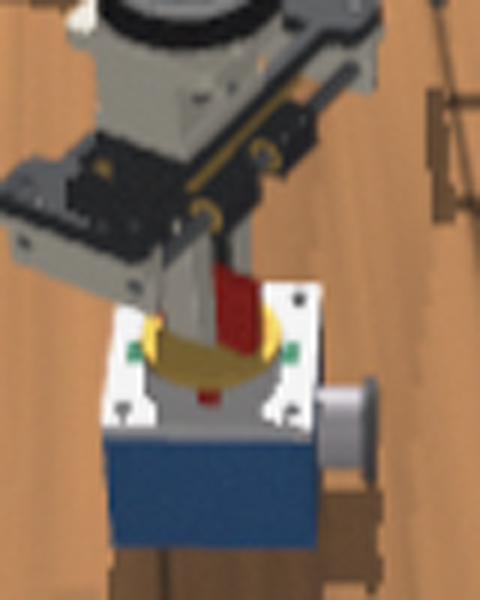

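>>> step_arm(increments=[{"dx":0,"dy":0,"dz":0,"yaw":6,"fingers":0},{"dx":0,"dy":0,"dz":0,"yaw":12,"fingers":0},{"dx":0,"dy":0,"dz":0,"yaw":18,"fingers":0},{"dx":0,"dy":0,"dz":0,"yaw":24,"fingers":0},{"dx":0,"dy":0,"dz":0,"yaw":30,"fingers":0},{"dx":0,"dy":0,"dz":0,"yaw":36,"fingers":0},{"dx":0,"dy":0,"dz":0,"yaw":42,"fingers":0},{"dx":0,"dy":0,"dz":0,"yaw":48,"fingers":0},{"dx":0,"dy":0,"dz":0,"yaw":54,"fingers":0},{"dx":0,"dy":0,"dz":0,"yaw":59,"fingers":0},{"dx":0,"dy":0,"dz":0,"yaw":64,"fingers":0},{"dx":0,"dy":0,"dz":0,"yaw":64,"fingers":0}])

```text
clock: 16.02
tcp_pos: [0.4471, -0.3129, 0.108]
eef_rot: [3.13, -0.269, 0.002]
wrist_force: [2.4, 2.7, 4.7]
grip_width: 0.0134
```

```bash
python3 - <<'E'
from h import *
from rig import capture,get_state
go(.4465,-.3131,.1079,-15)
print(get_state()['moment'],get_state()['joint_positions'])
s=capture('side')
cv2.imwrite('pics/s9.png',cv2.resize(s[250:350,260:340],None,fx=6,fy=6,interpolation=2)[:,:,::-1])
t=capture('top')
cv2.imwrite('pics/t9.png',cv2.resize(t[215:315,390:470],None,fx=6,fy=6,interpolation=2)[:,:,::-1])
print(get_state()['moment'],get_state()['wrist_force'])
E
```

```text
t 16.02 tcp [ 0.4471 -0.3129  0.108 ] ang -9.83 F [2.4 2.7 4.7] w 0.0134 -> d [-0.0006  0.0003  0.0001] yaw 5.17 zaxis [ 0.002 -0.    -1.   ]
[ 0.49565094 -0.52617716  0.17229051] [-8.15674532e-01  3.69326104e-01  1.71661734e+00  1.16637292e-03
  1.05444176e+00 -6.44618747e-01]
[ 0.52448621 -0.65540018  0.13984504] [3.46587366 3.63467991 4.62107925]
```

View pics/s9.png

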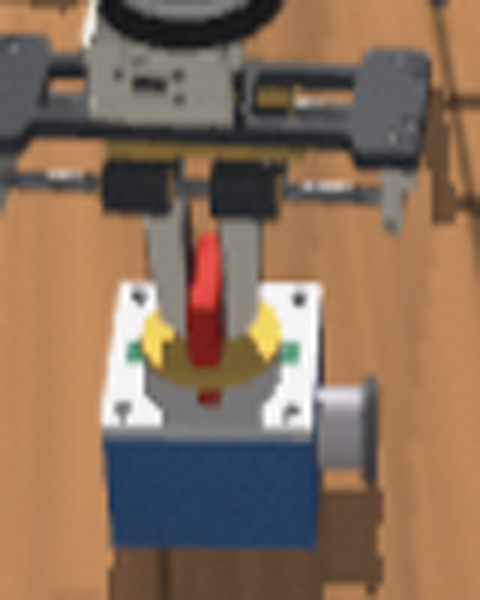

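View pics/t9.png

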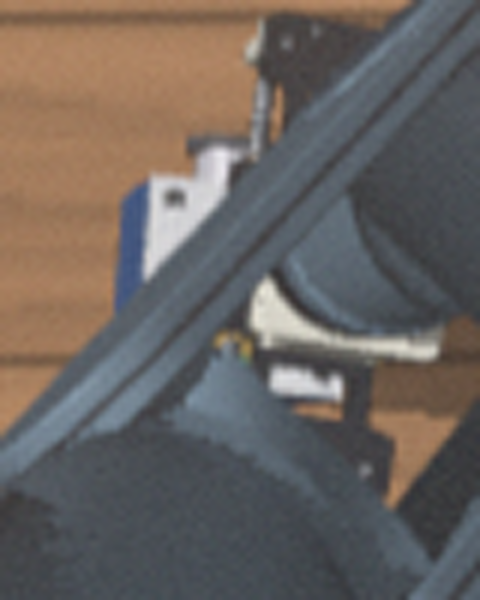

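The wing at (205,305) now points along the red marks, and the spring moment is about 0.15 N m. I'll turn a little further to take up the crossbar's play.

>>> step_arm(increments=[{"dx":0,"dy":0,"dz":0,"yaw":2,"fingers":0},{"dx":0,"dy":0,"dz":0,"yaw":4,"fingers":0},{"dx":0,"dy":0,"dz":0,"yaw":5.5,"fingers":0},{"dx":0,"dy":0,"dz":0,"yaw":5.5,"fingers":0},{"dx":0,"dy":0,"dz":0,"yaw":5.5,"fingers":0}])

```text
clock: 16.75
tcp_pos: [0.447, -0.313, 0.1078]
eef_rot: [-3.113, 0.424, -0.002]
wrist_force: [4.4, 3.5, 4.6]
grip_width: 0.0136
```

```bash
python3 - <<'E'
from h import *
from rig import capture,get_state
go(.4465,-.3131,.1079,-15)
s=capture('side')
cv2.imwrite('pics/s10.png',cv2.resize(s[250:350,260:340],None,fx=6,fy=6,interpolation=2)[:,:,::-1])
cv2.imwrite('pics/s10f.png',s[:,:,::-1])
print(get_state()['moment'],get_state()['wrist_force'])
E
```

```text
t 16.75 tcp [ 0.447  -0.313   0.1078] ang -15.51 F [4.4 3.5 4.6] w 0.0136 -> d [-0.0004  0.0003 -0.0001] yaw -0.51 zaxis [ 0.001 -0.    -1.   ]
[ 0.60891538 -0.99290028  0.14641997] [4.44439552 2.57546392 4.74875234]
```

View pics/s10.png

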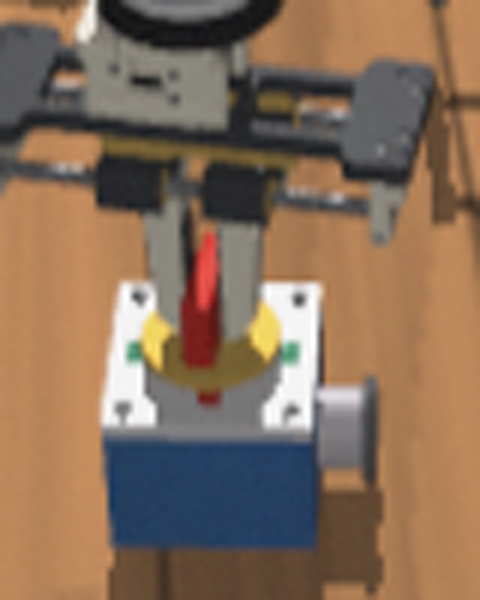

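View pics/s10f.png

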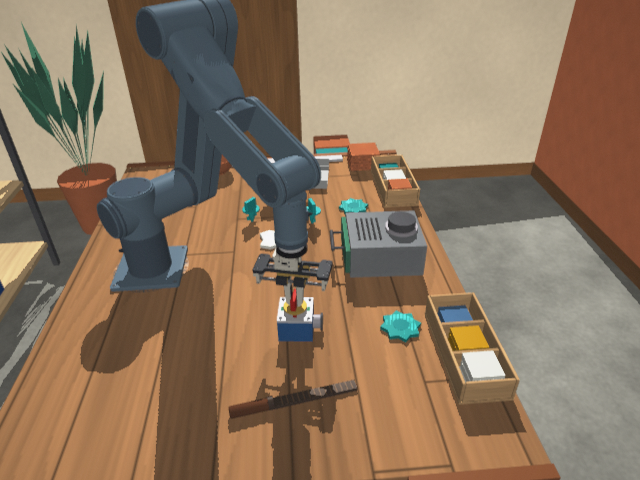

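>>> step_arm(increments=[{"dx":0,"dy":0,"dz":0,"yaw":0,"fingers":0},{"dx":0,"dy":0,"dz":0,"yaw":0,"fingers":0},{"dx":0,"dy":0,"dz":0,"yaw":0,"fingers":0},{"dx":0,"dy":0,"dz":0,"yaw":0,"fingers":0},{"dx":0,"dy":0,"dz":0,"yaw":0,"fingers":0},{"dx":0,"dy":0,"dz":0,"yaw":0,"fingers":0},{"dx":0,"dy":0,"dz":0,"yaw":0,"fingers":0},{"dx":0,"dy":0,"dz":0,"yaw":0,"fingers":0}])

```text
clock: 17.8
tcp_pos: [0.447, -0.313, 0.1078]
eef_rot: [3.113, -0.424, 0.002]
wrist_force: [4.7, 2.3, 4.3]
grip_width: 0.0137
```

```bash
python3 - <<'E'
from h import *
from rig import get_state,sign_off
go(.4465,-.3131,.1079,-15)
print(get_state()['moment'])
print(sign_off())
E
```

```text
t 17.8 tcp [ 0.447  -0.313   0.1078] ang -15.51 F [4.7 2.3 4.3] w 0.0137 -> d [-0.0005  0.0002 -0.0001] yaw -0.51 zaxis [ 0.001 -0.    -1.   ]
[ 0.6340162  -0.93456089  0.17659945]
the job is handed in; nothing more can be done
None
```

I closed the green drawer, then turned the brass key in the purge valve, and handed the job in at 17.8 s with the key still gripped, pushed in and turned. Sign-off gave no verdict, and I had no direct reading of the drawer or valve joints.

- **Drawer:** I pushed it past its catch to the hard stop. The position stayed put while the force rose to 8.5 N, and the last side picture shows it closed.
- **Key:** I took the red-winged key from the stand and fitted it in the slot with no resistance. I pushed it to an estimated 9–10 mm of spring travel and turned it about 98.6° clockwise to take up the crossbar's play. I estimate the rotor at about 90°.
- **Last checks:** After a further second of holding, the pose and 13.7 mm grip were unchanged. The spring-back moment was about 0.15–0.18 N m, as expected at a quarter turn.
- **What disagreed:**
  - The upward force rose only about 6.5 N, where about 8 N was expected. The seat may be nearer 6.5 mm down, still past the 4 mm needed.
  - The moment about 29° into the turn was near zero where I expected about 0.06 N m.
  - One move call was refused for missing keys and moved nothing.
- **Bystanders:** I touched none of them. In the last side picture the parts not hidden by the arm look unmoved, but I did not measure them.

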